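Unlock the fume-extraction inlet and hold its sprung shutter half open

ROBOT

A 6-joint arm with a two-finger parallel gripper is mounted at the origin on the work surface. World frame = base frame: x ahead of the robot, y to its left, z up, the work surface at z = 0. Lengths are in mm, angles in rad, forces in N, time in s.
With the tool pointing down it reaches from about 400 to 925 mm from the base axis. Payload 12.5 kg.
Tool frame: the origin (TCP) lies on the front face of the gripper's body, between the roots of the fingers; the fingertips stand 78 mm ahead of it and the grasp point (between the pads) lies 59 mm ahead of it (env.nose_length is the distance from the TCP to the fingertips, in mm); z points along the fingers, y is the line along which they close (so a half turn about z gives the same grasp; the last joint's range is limited). The gripper opens to 95 mm and grips with 3 to 60 N. Pads are 20 mm wide; open, the fingers measure 119 mm over their backs; the gripper's body (75 mm by 180 mm) begins 59 mm behind the grasp point.
Start: joints at [-0.106, 0.491, 1.559, -0, 1.092, -0.106], TCP at [625.01, 0.022, 292.261] pointing down, gripper open.
Joint ranges: [-3.1, 3.1], [-0.84, 2.19], [0.05, 2.79], [-1.13, 4.28], [0.06, 2.93], [-2.69, 2.69]. Speed limits (rad/s): [2.22, 2.22, 2.79, 3.14, 3.14, 3.14].

INTERFACE

Orientations are given as [roll, pitch, yaw] about the fixed x, y, z axes, in that order (R = Rz(yaw) Ry(pitch) Rx(roll)).
In Python, from cell import env gives the robot as it stands.
- The arm moves only by the tool jog_arm, never from a script. Its argument "motion" is a list of rows, each a list of 7 numbers: the turn, a rotation vector about the tool's x, y, z in degrees, then the shift along the tool's x, y, z in mm, then the finger opening in mm, from 0 to 95.1. In form: [[wx, wy, wz, x, y, z, hand], ...]. A call has 1 to 10 rows; each row shifts and turns the commanded pose from where the row before left it, along the tool's axes as they then stand; what a row does not reach is not made up. A row lasts 1/8 s, in which the tool goes at most 62.5 mm and 10.7 degrees, less where a joint would pass 70% of its speed; a pose out of reach is approached as far as the arm can. A call is refused whole if a number of a shift passes 62.5 or a number of a turn 10.7, either way. A call with a gripper value outside its range is refused whole. The fingers move at their own pace and stop on an object; the grip force is fixed at half the most. Time passes only in rows, so rows that do not move let the fingers close. It gives the time, the measured TCP pose, the force, the opening and the grip force at its end, in the units of the state.
- env.state(): the state, without advancing time (a new reading comes with each control period).
- env.read_camera(name): name is "scene" or "side" or "wrist"; returns a dict with "color" (420x560x3 uint8, red, green, blue), "z_map" (420x560 float32, mm along the optical axis (not along the pixel's ray), 0 where there is no reading), "camera_matrix" (3x3 intrinsics, pixels), "world_to_cam" (4x4, takes a point from world to camera coordinates). Camera axes: x right, y up, looking along -z (the intrinsics and any distortion apply to the point x, -y, -z); pixel columns grow to the right and rows downward; lengths in mm; the calibration is good to about 2 mm. A picture is of the moment at which its call begins.
- env.job_done(): hands the job in; it is judged then, once.
Trained networks look in the newest picture that a camera, given by its name, has taken for a name from the list of things; names that differ only in an ending like _2 or _b are one class to them, and where a whole thing is asked for, a point or a joint stands for the part that bears it (a point fixed in the world has none). Each returns a list of dicts, best first, with "score" (0 to 1); they miss things now and then, are a little off and sometimes report something else, mostly with a low value. They report only what shows in the picture. A call takes as long as a camera call. They do not tell look-alikes from the thing itself.
- env.recognise(camera, thing): "location" ([column, row] in pixels, amid what is visible of it).
The state is a dict: "t": time; "joints": joint angles; "qvel": joint speeds; "tau": joint torques, N m; "eef_pos": TCP position; "tcp_rot": TCP orientation; "ft_force": force on the tool from outside, world axes, zero at the start; "moment": the same for the moment, N m; "opening": opening from 0.0 (shut) to 1.0 (fully open); "grip_force": force on a finger pad.
Only numpy, scipy, OpenCV 4.12 (cv2) and the standard library are available. Lean on these libraries where they do the work, as an engineer would, in place of code of your own. Each camera call takes 0.05 s, during which the arm holds its last target. There are 200 camera calls.

TASK

The shutter of the bench fume-extraction box is locked shut by a flat plate standing in the slotted posts: draw the plate straight up out of its slot, lower it into the empty open bin and let go of it only once it is down inside. Then slide the sprung shutter by its upright tab to half of its travel, where the tab is in line with the two studs on the rails, and finish holding it steady there: do not let go at the end, or the spring shuts it. Leave everything else on the bench where it is.

Things in the scene. Friction and masses are not known exactly. Their poses are not given: they have to be found in the camera images.
- extractor: fixed grey sheet-metal fume-extraction box, 170 (its x) x 260 (its y) x 80 mm tall; origin at the centre of its underside, z up. In its flat deck (z 80 mm) the inlet is covered by a steel shutter sliding along the box's y between two low rails (x = +-46 to +-53 mm, 12 mm high). A duct stub sticks 35 mm out of the +x side
- slot (a point): fixed on the box at (0, 0.026, 0.080) in its frame: deck point midway between two dark slotted posts, 45 mm high above the deck, at x = +-53 to +-73 mm, y = 15.5 to 36.5 mm of the box. Their slots (9 mm wide in y, 122 mm from bottom to bottom in x) face each other and hold the plate
- shutter (a joint): travel of the shutter in m along the box's +y: 0 = shut (start), 0.080 = fully open, half = 0.040. A spring pulls it shut: about 5 N at 0, 10 N at 0.040, 14 N at 0.080; no latch, it never stays open alone. With the plate in its slot it moves only about 8 mm. The shutter is a steel sheet 92 x 100 x 6 mm lying on the deck, with an upright tab near its -y end
- shutter_grip (a point): point in the tab that moves with the shutter, mid width and thickness, 18 mm below the tab's top, 30 mm above the deck; in the box frame (0, -0.070 + travel, 0.110), axes as the box. The tab is steel, 40 (x) x 10 (y) mm, its top 48 mm above the deck. Pinch it across its 10 mm (fingers closing along the box's y)
- half_mark (a point): fixed on the box at (0, -0.030, 0.110) in its frame: where shutter_grip is at half travel. Two small steel studs, 10 mm across, stand on the rails level with it, at x = +-50 mm
- plate: loose aluminium blanking plate, 116 wide (its x) x 5 thick (its y) x 80 mm tall (its z), about 0.2 kg; its top 18 mm is folded to 10 mm thick. Origin at the centre of its lower edge. It starts upright on the deck in the slotted posts, at (0, 0.026, 0.080) in the box frame, axes as the box; it stands 35 mm above the posts and must rise 45 mm to leave them
- plate_grip (a point): middle of the plate's folded 10 mm thick top edge, 71 mm above its lower edge; pinch across the plate's y
- rest_bin: fixed empty open-topped dark steel bin, 156 (its x) x 62 (its y) x 50 mm tall outside, walls 4 mm, floor 4 to 5 mm thick; inside 148 x 54 mm. Origin at the centre of its underside. The plate goes in with its width along the bin's x, and may lean in it afterwards
- boss: bystander: turned steel disc 48 mm across with a short stem, 34 mm tall, standing in front of the box; origin at its underside
- nozzle: bystander: brass nozzle 18 mm across, 26 mm tall, standing on the box's deck near the +x +y corner; origin at its underside
- square: bystander: steel L-shaped magnetic square, 70 x 60 x 14 mm, lying in front of the bin; origin at its underside
- clamp: bystander: dark screw clamp lying flat, about 150 x 100 mm; origin at its underside
- weldment: bystander: welded tube part, 150 x 90 x 24 mm, lying beyond the box and bin; origin at its underside
- wrench: bystander: steel wrench 220 mm long lying on the bench
- disc: bystander: grinding disc 116 mm across, 6 mm thick, lying on the bench; origin at its underside
Things that resemble listed ones, but are neither listed nor needed, are in the scene too. Of the things that look like the plate, the largest one is meant.

How it is judged (in metres and radians):
On the way, in this order (a step that is already met when the one before it is completed fails the run):
1. the plate is drawn up clear of the slotted posts, held in the fingers (z of plate in the frame of extractor above 0.126 m and contact force between the fingers and plate above 1 N), for 0.1 s.
2. the plate is lowered into the bin (its lower edge within 25 mm of the bench) while still held in the fingers (x of plate in the frame of rest_bin between -0.04 and 0.04 m and y of plate in the frame of rest_bin between -0.031 and 0.031 m and height (world z) of plate below 0.025 m and contact force between the fingers and plate above 0.5 N), for 0.1 s.
At the end, for the whole second after the job is handed in: the plate is at rest inside the bin, lower edge within 25 mm of the bench, not touched by the fingers; the shutter stands still at half travel, 40 mm +-6 mm, held there by the fingers against its spring (contact force over 3 N), through the last second (x of plate in the frame of rest_bin between -0.04 and 0.04 m and y of plate in the frame of rest_bin between -0.031 and 0.031 m and height (world z) of plate below 0.025 m and contact force between the fingers and plate below 0.1 N and linear speed of plate below 0.03 m/s and value of joint shutter between 0.034 and 0.046 m and velocity of joint shutter between -0.01 and 0.01 m/s and contact force between the fingers and shutter above 3 N); the arm keeps its last pose, push and grip.
It fails at once if a bystander is knocked away from its place (more than 30 mm) (distance of any of boss, nozzle, square, clamp, weldment, wrench, disc from where it was at the start of the episode above 0.03 m).
It also fails if it takes over 58 s, if anything falls off the work surface, if the arm or the gripper's body presses on something with over 40 N, if the wrist force passes 120 N, or if a joint passes its speed limit or range.

## Working session

There is one attempt and no reset: what is moved stays moved. The work goes in short steps, Python scripts to look and compute and a tool call to move; the robot and the scene stay as the last step left them, time stands still between calls to the robot, and variables do not carry over. Pictures are saved under pics/ and viewed, at most 10 in all, crops included, and the job is handed in when it is done.

Besides the shell and the picture viewer there is one more tool, called after "Request:" as a command line: name --pt "numbers of a row" for each row, then --argument value for the rest. jog_arm: Moves the arm, as the interface text tells. Its arguments: {"type":"object","properties":{"motion":{"type":"array"}},"required":["motion"]}

```bash
mkdir -p pics; cat > h.py <<'E'
import numpy as np,cv2
from cell import env
def cam(n,save=None):
    c=env.read_camera(n)
    np.savez(f'{n}.npz',**c)
    if save: cv2.imwrite(f'pics/{save}.png',c['color'][:,:,::-1])
    return c
def cloud(c):
    K=np.array(c['camera_matrix']);z=np.array(c['z_map']);h,w=z.shape
    u,v=np.meshgrid(np.arange(w),np.arange(h))
    x=(u-K[0,2])/K[0,0]*z; y=(v-K[1,2])/K[1,1]*z
    P=np.stack([x,-y,-z,np.ones_like(z)],-1)
    W=P@np.linalg.inv(np.array(c['world_to_cam'])).T
    W=W[...,:3]; W[z==0]=np.nan
    return W
E
python3 - <<'E'
from h import *
ims=[]
for n in('scene','side','wrist'):
    c=cam(n,n+'0')
    if n=='wrist':continue
    for t in('extractor','plate','plate_grip','shutter_grip','shutter','rest_bin','nozzle'):
        W=cloud(c)
        print(n,t,[(np.round(d['score'],2),np.round(d['location']),np.round(W[int(d['location'][1]),int(d['location'][0])])) for d in env.recognise(n,t)[:4]])
print(env.state())
E
```

```text
scene extractor [(np.float64(0.8), array([326., 266.]), array([588., 194., 127.]))]
scene plate [(np.float64(0.87), array([345., 246.]), array([510., 184., 118.])), (np.float64(0.87), array([323., 364.]), array([730., 315.,  56.])), (np.float64(0.47), array([417., 232.]), array([293., 254.,  27.]))]
scene plate_grip [(np.float64(0.9), array([326., 364.]), array([725., 317.,  57.])), (np.float64(0.72), array([417., 231.]), array([295., 253.,  33.])), (np.float64(0.67), array([343., 244.]), array([539., 194., 159.]))]
scene shutter_grip [(np.float64(0.95), array([314., 247.]), array([548., 122.,  87.])), (np.float64(0.19), array([442., 310.]), array([434., 418.,  17.]))]
scene shutter [(np.float64(0.87), array([316., 245.]), array([540., 122.,  86.])), (np.float64(0.51), array([342., 227.]), array([416., 105.,  32.]))]
scene rest_bin [(np.float64(0.74), array([247., 196.]), array([ 515., -153.,   33.]))]
scene nozzle [(np.float64(0.53), array([368., 294.]), array([567., 294., 104.])), (np.float64(0.31), array([342., 227.]), array([417., 109.,  32.]))]
side extractor [(np.float64(0.97),
[... 1094 characters left out ...]
))]
{'t': 0.85, 'joints': array([-1.05561920e-01,  4.90894850e-01,  1.55890655e+00,  2.68930404e-05,
        1.09171321e+00, -1.05612517e-01]), 'qvel': array([ 6.91918188e-05, -3.50279715e-04,  1.08181864e-03, -2.21041122e-04,
       -1.32988497e-03, -2.04781219e-04]), 'tau': array([-3.07113914e-04, -6.12437296e+01, -2.58427548e+01,  6.92571513e-02,
        4.42758948e-02, -9.94467015e-07]), 'eef_pos': array([6.25004977e+02, 5.06580298e-02, 2.92261884e+02]), 'tcp_rot': array([ 3.14151253e+00, -1.55063864e-05,  1.57083453e+00]), 'ft_force': array([-0.40495441, -0.57538469, -0.91096071]), 'moment': array([ 0.00325304, -0.0091184 ,  0.01708576]), 'grip_force': 0.0, 'opening': 0.999794527745787}
```

View pics/scene0.png

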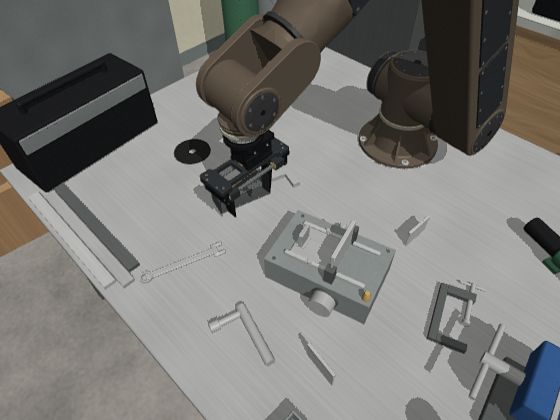

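View pics/side0.png

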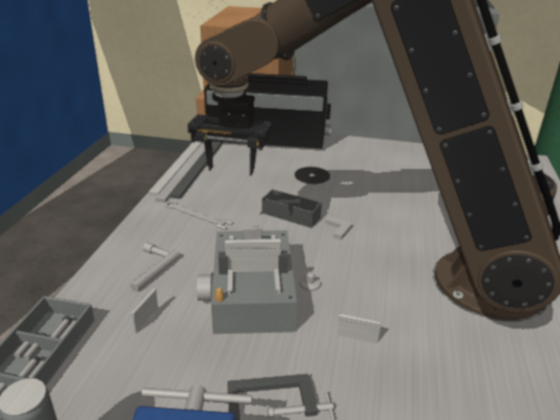

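The plate could be any of three things: the one in the posts at scene (345,240), a small upright plate at (320,358), or a smaller one at (415,230). I pick the one in the slotted posts, which is the largest and matches the description. The bin is at side (292,208). I'll fit the poses next.

```bash
cat > fit.py <<'E'
from h import *
C={n:cloud(dict(np.load(n+'.npz'))) for n in('scene','side')}
def sel(n,x0,x1,y0,y1,z0,z1):
    W=C[n].reshape(-1,3);m=(W[:,0]>x0)&(W[:,0]<x1)&(W[:,1]>y0)&(W[:,1]<y1)&(W[:,2]>z0)&(W[:,2]<z1);return W[m]
for n in C:
    for nm,b in(('deck',(430,700,30,340,70,90)),('platetop',(430,700,150,240,140,175)),('tab',(430,700,60,150,118,140)),('bin',(400,620,-230,-80,42,60)),('plate2',(680,780,270,360,15,90)),('plate3',(250,340,200,300,15,90))):
        P=sel(n,*b)
        if len(P)<8: print(n,nm,len(P));continue
        print(n,nm,len(P),P.mean(0).round(1),np.percentile(P[:,2],[2,50,98]).round(1),[np.round(a,1) for a in cv2.minAreaRect(P[:,:2].astype(np.float32))])
E
python3 fit.py
python3 - <<'E'
import cv2,numpy as np
a=cv2.imread('pics/scene0.png')[200:330,240:430];b=cv2.imread('pics/side0.png')[180:345,180:370]
a=cv2.resize(a,(400,400*130//190));b=cv2.resize(b,(400,400*165//190))
h=max(a.shape[0],b.shape[0]);o=np.zeros((h,800,3),np.uint8);o[:a.shape[0],:400]=a;o[:b.shape[0],400:]=b
cv2.imwrite('pics/crop1.png',o)
E
```

```text
scene deck 5650 [541.4 171.1  80.8] [73.3 80.  88.7] [array([545.3, 164.9]), array([203.3, 260.2]), np.float64(15.7)]
scene platetop 270 [530.2 189.1 156.9] [144.6 158.6 161.7] [array([525.6, 186.7]), array([118.9,  10.7]), np.float64(15.7)]
scene tab 87 [553.3  95.7 125.8] [118.5 126.6 130.3] [array([551. ,  94.3]), array([40. , 11.4]), np.float64(15.0)]
scene bin 107 [ 503.7 -162.9   47.4] [42.2 47.3 52.2] [array([ 512.7, -179.6]), array([ 63.4, 155.2]), np.float64(75.9)]
scene plate2 315 [727.2 309.2  43.3] [16.5 49.7 58.2] [array([726.1, 308.1]), array([75. ,  8.4]), np.float64(81.5)]
scene plate3 188 [294.1 253.8  42.3] [15.9 49.4 58. ] [array([290.5, 253.3]), array([ 7.3, 80.9]), np.float64(86.3)]
side deck 3606 [522.7 210.2  79.7] [72.3 79.5 88.4] [array([535.5, 163.6]), array([175.9, 268.1]), np.float64(15.8)]
side platetop 529 [524.2 191.1 152.7] [140.6 153.8 161.2] [array([525. , 189.8]), array([114.4,  16.6]), np.float64(16.0)]
side tab 101 [551.5  98.9 124.8] [118.5 125.5 129.9] [array([551.8,  98.2]), array([38.5, 14.2]), np.float64(14.1)]
side bin 356 [ 510.1 -176.6   46.9] [42.3 47.  51.9] [array([ 512.2, -178.3]), array([ 70.1, 157.3]), np.float64(75.4)]
side plate2 465 [725.  311.8  39.2] [16.4 39.  57.6] [array([725.7, 309. ]), array([79.4, 11.6]), np.float64(79.9)]
side plate3 691 [289.8 255.9  38.3] [16.4 37.8 57.5] [array([290.4, 254.7]), array([12.2, 80.9]), np.float64(87.1)]
```

View pics/crop1.png

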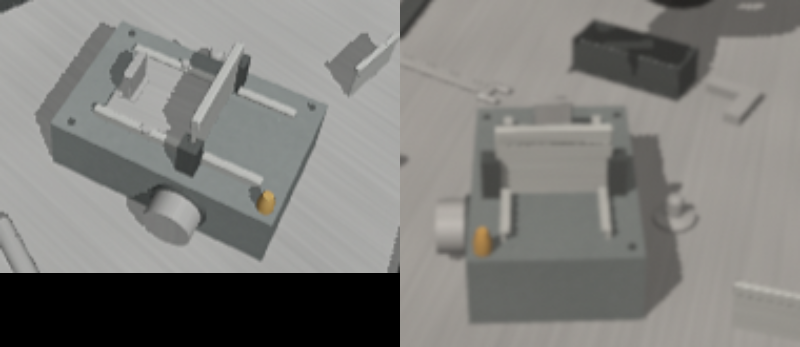

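The crop confirms it: the wide plate stands in the dark posts of the grey box, and the duct and brass nozzle mark +x and +y. The box yaw is 15.7° and the plate is at (525.4, 188). The tab is at (551.5, 96), and the bin is at (512.4, -179) with yaw -14.1°.

Request:
jog_arm --pt "0 0 0 23.5 -12.5 4 95" --pt "0 0 0 23.5 -12.5 4 95" --pt "0 0 0 23.5 -12.5 4 95" --pt "0 0 0 23.5 -12.5 4 95" --pt "0 0 0 23.5 -12.5 4 95" --pt "0 0 0 23.5 -12.5 4 95" --pt "0 0 0 23.5 -12.5 4 95" --pt "0 0 0 23.5 -12.5 4 95"

```text
t: 1.85
eef_pos: [523.6, 189.6, 260.1]
tcp_rot: [-3.141, -0.0, 1.571]
ft_force: [0.8, 1.2, -0.4]
opening: 1.004
grip_force: 0.0
```

Request:
jog_arm --pt "0 0 10.6 0 0 0 70" --pt "0 0 10.6 0 0 0 70" --pt "0 0 10.6 0 0 0 70" --pt "0 0 10.6 0 0 0 70" --pt "0 0 10.6 0 0 0 70" --pt "0 0 10.6 0 0 0 70" --pt "0 0 10.6 0 0 0 70" --pt "0 0 0 0 0 0 70" --pt "0 0 0 0 0 0 70"

```text
t: 2.98
eef_pos: [524.5, 188.4, 260.2]
tcp_rot: [-3.142, 0.0, 0.28]
ft_force: [-0.4, -0.5, -0.2]
opening: 0.734
grip_force: 0.0
```

```bash
python3 - <<'E'
from h import *
cam('wrist','wrist1');cam('scene');cam('side')
s=env.state();print(s['eef_pos'],s['tcp_rot'],s['joints'])
W=cloud(dict(np.load('wrist.npz'))).reshape(-1,3)
m=(abs(W[:,0]-525)<75)&(abs(W[:,1]-188)<45)&(W[:,2]>145)&(W[:,2]<175)
if m.sum()>8: print(m.sum(),W[m].mean(0),cv2.minAreaRect(W[m][:,:2].astype(np.float32)))
E
python3 fit.py | grep bin
```

```text
[524.85719999 188.15588531 260.24675114] [-3.14158218e+00 -5.90363273e-05  2.77901811e-01] [2.25743523e-01 4.31412332e-01 1.76371830e+00 1.66887517e-05
 9.46403615e-01 1.51862828e+00]
3045 [536.90501224 191.61315613 159.50800574] ((523.9806518554688, 187.82073974609375), (115.30033874511719, 9.844722747802734), 15.7689847946167)
scene bin 354 [ 514.4 -180.8   47.3] [42.3 47.6 52.1] [array([ 510.8, -181.7]), array([ 67.2, 157.4]), np.float64(73.8)]
side bin 322 [ 501.2 -176.8   46.9] [42.2 47.1 52. ] [array([ 510.8, -179.4]), array([ 72.6, 155.1]), np.float64(75.3)]
```

View pics/wrist1.png

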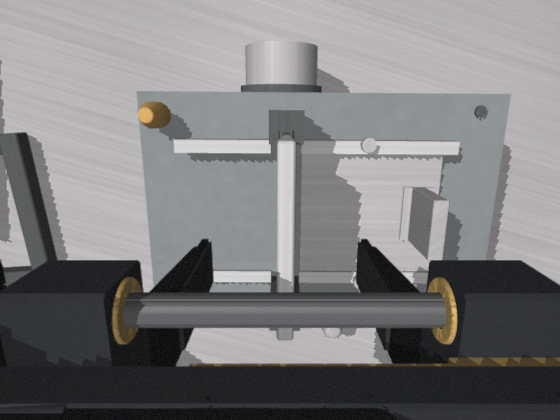

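The wrist view shows the plate's top edge (column ~287) centred and parallel between the fingers (columns 210 and 360). Next I descend 50 mm and close.

Request:
jog_arm --pt "0 0 0 0 0 12.5 60" --pt "0 0 0 0 0 12.5 50" --pt "0 0 0 0 0 12.5 40" --pt "0 0 0 0 0 12.5 30" --pt "0 0 0 0 0 0 20" --pt "0 0 0 0 0 0 0" --pt "0 0 0 0 0 0 0" --pt "0 0 0 0 0 0 0" --pt "0 0 0 0 0 0 0"

```text
t: 4.25
eef_pos: [525.1, 188.0, 210.6]
tcp_rot: [3.142, -0.001, 0.276]
ft_force: [0.1, -1.0, 2.2]
opening: 0.102
grip_force: 30.0
```

Request:
jog_arm --pt "0 0 0 0 0 -6 0" --pt "0 0 0 0 0 -8 0" --pt "0 0 0 0 0 -10 0" --pt "0 0 0 0 0 -12 0" --pt "0 0 0 0 0 -12 0" --pt "0 0 0 0 0 -12 0" --pt "0 0 0 0 0 -10 0" --pt "0 0 0 0 0 -10 0" --pt "0 0 0 0 0 0 0" --pt "0 0 0 0 0 0 0"

```text
t: 5.5
eef_pos: [524.9, 188.0, 289.9]
tcp_rot: [3.142, 0.0, 0.276]
ft_force: [0.3, -0.5, -1.6]
opening: 0.106
grip_force: 30.0
```

Request:
jog_arm --pt "0 0 0 -4 12 0 0" --pt "0 0 0 -7.5 23 0 0" --pt "0 0 0 -8 25 0 0" --pt "0 0 0 -8 25 0 0" --pt "0 0 0 -8 25 0 0" --pt "0 0 0 -8 25 0 0" --pt "0 0 0 -8 25 0 0" --pt "0 0 0 -8 25 0 0" --pt "0 0 0 -8 25 0 0" --pt "0 0 0 -8 25 0 0"

```text
t: 6.75
eef_pos: [515.9, -60.2, 290.0]
tcp_rot: [-3.141, 0.0, 0.275]
ft_force: [0.0, 0.4, -1.5]
opening: 0.105
grip_force: 30.0
```

Request:
jog_arm --pt "0 0 0 -8 25 0 0" --pt "0 0 0 -8 25 0 0" --pt "0 0 0 -8 25 0 0" --pt "0 0 0 -8 25 0 0" --pt "0 0 0 -5 15 0 0" --pt "0 0 7.6 0 0 0 0" --pt "0 0 7.6 0 0 0 0" --pt "0 0 7.6 0 0 0 0" --pt "0 0 7.6 0 0 0 0" --pt "0 0 0 0 0 0 0"

```text
t: 8.0
eef_pos: [511.8, -179.4, 290.1]
tcp_rot: [-3.141, 0.0, -0.254]
ft_force: [0.8, 0.3, -2.1]
opening: 0.103
grip_force: 30.0
```

```bash
python3 - <<'E'
from h import *
for n in('wrist','scene','side'): cam(n,n+'2')
s=env.state();print(s['eef_pos'],s['tcp_rot'],s['joints'][5])
W=cloud(dict(np.load('wrist.npz'))).reshape(-1,3)
m=(abs(W[:,0]-511)<95)&(abs(W[:,1]+179)<60)&(W[:,2]>42)&(W[:,2]<58)
P=W[m]; print(m.sum(),cv2.minAreaRect(P[:,:2].astype(np.float32)))
for n in('scene','side','wrist'):
    W=cloud(dict(np.load(n+'.npz'))).reshape(-1,3)
    for z in((148,175),(225,245)):
        m=(abs(W[:,0]-511)<75)&(abs(W[:,1]+179)<40)&(W[:,2]>z[0])&(W[:,2]<z[1]);P=W[m]
        if m.sum()>8:print(n,z,m.sum(),P.mean(0).round(1),P[:,2].min(),cv2.minAreaRect(P[:,:2].astype(np.float32)))
E
python3 fit.py | grep bin
```

```text
[ 511.94630761 -179.4042222   290.18335371] [-3.14152101e+00  1.08449896e-04 -2.52191512e-01] 1.364095149754017
1772 ((516.3349609375, -182.81414794921875), (62.11122512817383, 141.50735473632812), 74.41535186767578)
scene (148, 175) 193 [ 513.2 -178.1  167.2] 157.38353346047097 ((512.3072509765625, -177.72225952148438), (8.054317474365234, 115.4794921875), 74.76087188720703)
scene (225, 245) 160 [ 542.8 -184.4  234.3] 225.01683555338923 ((534.8375854492188, -185.70423889160156), (23.052661895751953, 66.89484405517578), 65.68257904052734)
side (148, 175) 214 [ 512.4 -176.4  166.8] 157.3418992058239 ((513.4465942382812, -176.7702178955078), (12.4673433303833, 116.25421142578125), 76.5478515625)
side (225, 245) 280 [ 510.6 -172.2  234. ] 225.1799253219193 ((513.0587158203125, -174.152587890625), (32.4074592590332, 115.22521209716797), 84.25096893310547)
wrist (148, 175) 16 [ 566.2 -192.4  167.2] 157.78809630475956 ((566.1658935546875, -192.78575134277344), (4.4392499923706055, 0.20457053184509277), 76.9573974609375)
wrist (225, 245) 4897 [ 529.  -183.4  238.5] 225.0035067881947 ((520.928955078125, -180.91653442382812), (25.045780181884766, 93.4474105834961), 66.27873992919922)
scene bin 347 [ 513.3 -180.8   47.5] [42.4 47.8 52. ] [array([ 511. , -181.8]), array([ 69.4, 157.4]), np.float64(73.9)]
side bin 348 [ 510.2 -177.5   46.8] [42.2 46.9 51.6] [array([ 511.7, -179.5]), array([ 71.3, 158. ]), np.float64(74.5)]
```

View pics/wrist2.png

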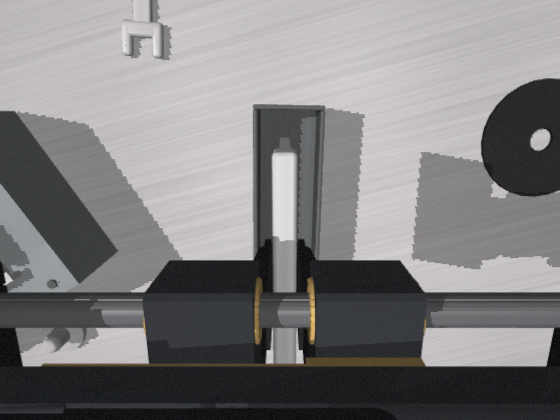

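The wrist view shows the plate (column 285) parallel to and inside the bin opening (columns 255–323), with the offset about 2 mm. Lowering next.

Request:
jog_arm --pt "0 0 0 0 2 12 0" --pt "0 0 0 0 0 20 0" --pt "0 0 0 0 0 20 0" --pt "0 0 0 0 0 20 0" --pt "0 0 0 0 0 20 0" --pt "0 0 0 0 0 20 0" --pt "0 0 0 0 0 15 0" --pt "0 0 0 0 0 10 0" --pt "0 0 0 0 0 8 0" --pt "0 0 0 0 0 4 0"

```text
t: 9.4
eef_pos: [511.6, -181.3, 141.0]
tcp_rot: [3.142, -0.0, -0.255]
ft_force: [0.5, 0.3, -1.1]
opening: 0.102
grip_force: 30.0
```

Request:
jog_arm --pt "0 0 0 0 0 0 0" --pt "0 0 0 0 0 0 0" --pt "0 0 0 0 0 0 0" --pt "0 0 0 0 0 0 0"

```text
t: 9.9
eef_pos: [511.6, -181.4, 141.5]
tcp_rot: [3.142, -0.001, -0.255]
ft_force: [-1.0, -0.2, -0.5]
opening: 0.102
grip_force: 30.0
```

```bash
python3 - <<'E'
from h import *
a=cam('scene')['color'][120:240,180:340];b=cam('side')['color'][150:270,220:380]
o=cv2.resize(np.hstack([a,b]),None,fx=2.5,fy=2.5);cv2.imwrite('pics/low.png',o[:,:,::-1])
E
```

```text
(no output)
```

View pics/low.png

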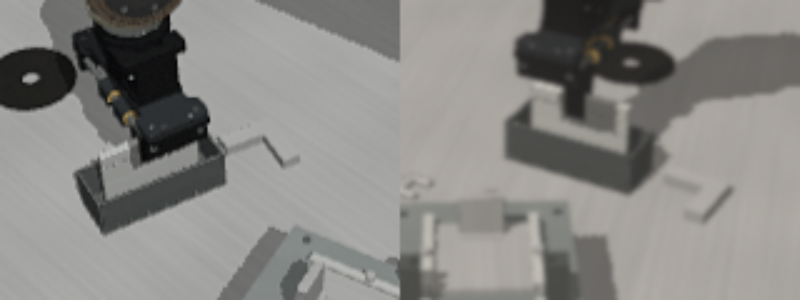

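The plate is down inside the bin, with its lower edge at about 11 mm. I'll lower 4 mm more, release and retreat.

Request:
jog_arm --pt "0 0 0 0 0 4 0" --pt "0 0 0 0 0 0 0" --pt "0 0 0 0 0 0 14" --pt "0 0 0 0 0 0 20" --pt "0 0 0 0 0 0 30" --pt "0 0 0 0 0 0 50" --pt "0 0 0 0 0 0 70" --pt "0 0 0 0 0 0 95" --pt "0 0 0 0 0 0 95" --pt "0 0 0 0 0 0 95"

```text
t: 11.25
eef_pos: [511.6, -181.3, 137.2]
tcp_rot: [-3.142, -0.0, -0.255]
ft_force: [-0.2, -0.3, -0.6]
opening: 0.788
grip_force: 0.0
```

Request:
jog_arm --pt "0 0 0 0 0 -10 95" --pt "0 0 0 0 0 -20 95" --pt "0 0 0 0 0 -25 95" --pt "0 0 0 0 0 -25 95" --pt "0 0 -7.6 0 0 -25 70" --pt "0 0 -7.6 0 0 0 60" --pt "0 0 -7.6 0 0 0 60" --pt "0 0 -7.6 0 0 0 60" --pt "0 0 0 0 0 0 60" --pt "0 0 0 0 0 0 60"

```text
t: 12.5
eef_pos: [511.6, -181.3, 242.6]
tcp_rot: [3.141, -0.0, 0.273]
ft_force: [0.1, 0.4, -0.4]
opening: 0.63
grip_force: 0.0
```

```bash
python3 - <<'E'
from h import *
cam('side');cam('scene')
s=env.state();p=s['eef_pos'];y=s['tcp_rot'][2];print(p,y)
d=np.array([551.5,96.2])-p[:2];print('tool xy',d@[np.cos(y),np.sin(y)],d@[np.sin(y),-np.cos(y)])
E
python3 fit.py
python3 - <<'E'
from h import *
for n in('scene','side'):
    W=cloud(dict(np.load(n+'.npz'))).reshape(-1,3)
    m=(abs(W[:,0]-511)<75)&(abs(W[:,1]+179)<40)&(W[:,2]>55)&(W[:,2]<100);P=W[m];print(n,m.sum(),P[:,2].max() if m.sum() else 0,P.mean(0))
E
```

```text
[ 511.54814284 -181.31874286  242.41581508] 0.2739348510242148
tool xy 113.53703794193243 -256.3633057707232
scene deck 5970 [539.9 171.2  80.8] [73.3 80.1 88.7] [array([539.7, 163.3]), array([190.1, 260.5]), np.float64(15.6)]
scene platetop 0
scene tab 86 [552.3  95.5 125.9] [118.2 126.8 130.1] [array([551.7,  94.4]), array([40.8, 11.3]), np.float64(13.5)]
scene bin 424 [ 516.9 -172.8   49. ] [42.2 48.6 59.4] [array([ 511.5, -180.9]), array([ 64.2, 156.2]), np.float64(74.4)]
scene plate2 317 [727.2 309.3  43.2] [16.2 50.6 58.7] [array([725.9, 308.1]), array([75.9,  8.6]), np.float64(80.4)]
scene plate3 193 [293.9 253.9  42. ] [15.3 47.7 58.4] [array([290.6, 253.2]), array([ 7.5, 81.2]), np.float64(86.3)]
side deck 4831 [527.1 190.7  80.8] [72.8 80.  88.3] [array([538.5, 164.3]), array([182.3, 267.6]), np.float64(15.2)]
side platetop 0
side tab 100 [552.   98.8 124.7] [118.8 125.6 129.1] [array([551.9,  97.4]), array([39.1, 15.1]), np.float64(19.6)]
side bin 459 [ 507.9 -168.8   48.8] [42.5 47.9 59.1] [array([ 512.6, -178.2]), array([ 68.7, 158.7]), np.float64(76.1)]
side plate2 465 [725.1 312.1  38.9] [16.  39.1 57.8] [array([725.6, 310.4]), array([80.8,  9.9]), np.float64(81.8)]
side plate3 693 [290.1 255.9  38.2] [15.9 38.1 57.9] [array([290.4, 255.3]), array([11. , 80.8]), np.float64(86.4)]
scene 370 89.25400716154411 [ 512.74284744 -179.23517044   73.50621738]
side 397 87.23743902085664 [ 510.73548685 -176.17767302   71.88794631]
```

The plate stands in the bin with its top at z≈87, untouched. Next is the tab.

Request:
jog_arm --pt "0 0 0 10 -23 0 60" --pt "0 0 0 11 -26 0 60" --pt "0 0 0 11 -26 0 60" --pt "0 0 0 11 -26 0 60" --pt "0 0 0 12 -26 0 60" --pt "0 0 0 12 -26 0 60" --pt "0 0 0 12 -26 0 60" --pt "0 0 0 12 -26 0 60" --pt "0 0 0 12 -26 0 60" --pt "0 0 0 10 -26 0 60"

```text
t: 13.85
eef_pos: [550.5, 97.7, 242.3]
tcp_rot: [3.142, -0.0, 0.274]
ft_force: [-1.0, -0.7, -0.2]
opening: 0.626
grip_force: 0.0
```

Request:
jog_arm --pt "0 0 0 0 0 10 60" --pt "0 0 0 0 0 0 60" --pt "0 0 0 0 0 0 60"

```text
t: 14.22
eef_pos: [550.3, 95.9, 232.2]
tcp_rot: [3.142, 0.0, 0.275]
ft_force: [0.8, 0.2, -0.6]
opening: 0.635
grip_force: 0.0
```

```bash
python3 - <<'E'
from h import *
cam('wrist','wrist3')
s=env.state();p=s['eef_pos'];y=s['tcp_rot'][2];print(p,y)
d=np.array([551.2,95.8])-p[:2];print('tool xy',d@[np.cos(y),np.sin(y)],d@[np.sin(y),-np.cos(y)])
W=cloud(dict(np.load('wrist.npz'))).reshape(-1,3)
m=(abs(W[:,0]-551)<40)&(abs(W[:,1]-96)<30)&(W[:,2]>115)&(W[:,2]<140);P=W[m];print(m.sum(),P.mean(0),cv2.minAreaRect(P[:,:2].astype(np.float32)))
E
```

```text
[550.37562557  95.97004612 232.31730764] 0.27459930223528817
tool xy 0.7473784363625177 0.38721357760068
1307 [551.36349745  95.96800431 127.25657226] ((549.499755859375, 95.43195343017578), (40.584110260009766, 9.682583808898926), 15.777828216552734)
```

View pics/wrist3.png

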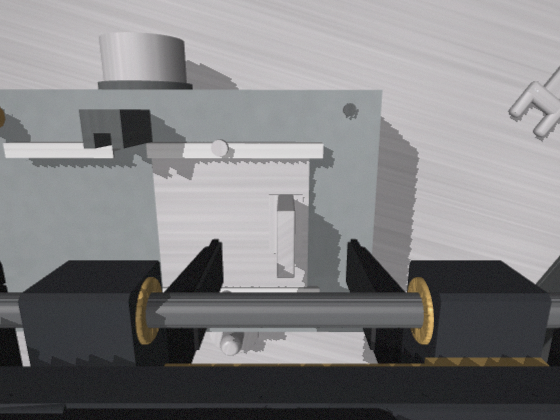

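The wrist view shows the tab (column 286) centred between the fingers, with the studs at column ~220. I descend 63 mm and close.

Request:
jog_arm --pt "0 0 0 0 0 15 60" --pt "0 0 0 0 0 18 60" --pt "0 0 0 0 0 18 50" --pt "0 0 0 0 0 12 40" --pt "0 0 0 0 0 0 20" --pt "0 0 0 0 0 0 0" --pt "0 0 0 0 0 0 0" --pt "0 0 0 0 0 0 0" --pt "0 0 0 0 0 0 0" --pt "0 0 0 0 0 0 0"

```text
t: 15.52
eef_pos: [550.6, 96.4, 169.8]
tcp_rot: [3.141, -0.001, 0.276]
ft_force: [-0.3, -5.9, 6.4]
opening: 0.107
grip_force: 30.0
```

Request:
jog_arm --pt "0 0 0 0 -4 0 0" --pt "0 0 0 0 -5 0 0" --pt "0 0 0 0 -5 0 0" --pt "0 0 0 0 -5 0 0" --pt "0 0 0 0 -5 0 0" --pt "0 0 0 0 -5 0 0" --pt "0 0 0 0 -5 0 0" --pt "0 0 0 0 -4 0 0" --pt "0 0 0 0 -2 0 0" --pt "0 0 0 0 0 0 0"

```text
t: 16.77
eef_pos: [539.9, 134.6, 169.8]
tcp_rot: [3.14, -0.001, 0.276]
ft_force: [1.0, -9.7, 4.2]
opening: 0.103
grip_force: 30.0
```

Request:
jog_arm --pt "0 0 0 0 0 0 0" --pt "0 0 0 0 0 0 0" --pt "0 0 0 0 0 0 0" --pt "0 0 0 0 0 0 0"

```text
t: 17.27
eef_pos: [539.9, 134.5, 169.8]
tcp_rot: [3.14, -0.001, 0.276]
ft_force: [1.8, -9.7, 5.2]
opening: 0.105
grip_force: 30.0
```

```bash
python3 - <<'E'
from h import *
s=env.state();p=s['eef_pos'];print(p,s['ft_force'],s['grip_force'],s['opening'])
y=np.radians(15.75);e=np.array([-np.sin(y),np.cos(y)])
print('travel from plate slot',(p[:2]-[524.6,187.9])@e+96,'from close',(p[:2]-[550.6,96.4])@e)
cam('wrist');W0=cam('scene','scene4');cam('side','side4')
for n in('scene','side','wrist'):
    W=cloud(dict(np.load(n+'.npz'))).reshape(-1,3)
    q=W[:,:2]-[550.9,95.6]; a=q@e; b=q@[np.cos(y),np.sin(y)]
    m=(abs(b)<21)&(a>20)&(a<60)&(W[:,2]>118)&(W[:,2]<131)
    k=(abs(abs(b)-50)<8)&(a>25)&(a<60)&(W[:,2]>95)&(W[:,2]<112)
    f=lambda m:(m.sum(),np.percentile(a[m],[2,50,98]).round(1)) if m.sum()>5 else m.sum()
    print(n,'tab',f(m),'stud',f(k))
a=W0['color'][190:320,240:400];b=np.load('side.npz')['color'][180:310,200:360]
cv2.imwrite('pics/end.png',cv2.resize(np.hstack([a,b]),None,fx=2.5,fy=2.5)[:,:,::-1])
E
```

```text
[539.92304687 134.54090408 169.81377975] [ 1.82892406 -9.67192362  5.24381071] 30.001180171966553 0.10481726501676121
travel from plate slot 40.48496398820194 from close 39.6070698202026
scene tab (np.int64(67), array([26.6, 39.6, 53.4])) stud (np.int64(14), array([35.1, 38.6, 42.6]))
side tab (np.int64(13), array([51.7, 53.5, 57.8])) stud (np.int64(21), array([36.6, 41.9, 47.4]))
wrist tab (np.int64(1919), array([32. , 40.6, 49.6])) stud (np.int64(626), array([35.8, 40.1, 44.9]))
```

View pics/end.png

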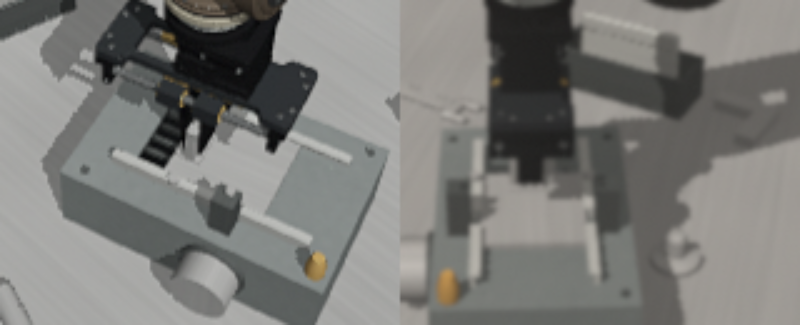

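The tab is in line with the studs (travel ≈40 mm, spring load ≈10 N). The plate rests in the bin and nothing else was moved, so I'm handing in.

```bash
python3 -c "
from cell import env
print(env.job_done())"
```

```text
the job is handed in; nothing more can be done
None
```

The job is handed in, with no verdict returned: the plate stands released in the bin and the gripper holds the shutter at about 40 mm, half its travel, against roughly 10 N of spring.

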